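# Level the letter scale and zero it

## Task

Level the weighing plate of the letter scale on the desk by turning its two levelling knobs. Once it is level, press the sprung zero lever all the way down to its stop and let it spring back up, then leave the scale alone. Do not press the lever while the plate is crooked, and do not shift the mug, stapler or parcel.

Things in the scene. Friction and masses are not known exactly. Their poses are not given: they have to be found in the camera images.
- scale: Letter scale, fixed, level: grey base slab 250 x 360 x 18 mm (x -145 to 105, y -145 to 215 mm in its frame). Origin on the desk under the plate's pivot; z up; turned about z by up to 0.4 rad. A grey head (100 x 70 mm, 104 high, round dial on top) at (45, 170) mm. Two bare 8 mm index posts at (-98, 60) and (60, -98) mm; their tops, 58 mm above the desk, show the height of a level plate.
- plate: Bare steel weighing plate, 170 x 170 x 6 mm, with two short ears under the knobs. It rocks both ways on a cross hinge at its centre. Origin: the hinge, 46 mm above the desk; the top face is 12 mm above it. z is square to the plate: level when z is vertical. x and y follow those of the scale.
- knob_front_grip (a point): Front levelling knob, at (-110, 0) mm in the scale's frame (robot's side): black bar grip 40 long, 14 thick, 32 mm high on a 34 mm disc; its vertical axis stays in place. Point: on the axis, 94 mm above the desk, 14 mm below the bar's top; x along the bar. Clockwise from above raises the plate's front (-x) side: 0.05 rad of tilt per rad of turn. Stiff (0.1 N m); stays where left.
- knob_side_grip (a point): Side levelling knob, at (0, -110) mm in the scale's frame: just like the front knob, point 94 mm above the desk, x along the bar. Clockwise from above raises the plate's -y side, anticlockwise lowers it: 0.05 rad of tilt per rad of turn. It is carried by an arm that rocks with the front knob's tilt, so its axis leans up to 0.09 rad along x until the front is level; it does not tilt the front.
- lever (a joint): Angle of the zero lever in rad: 0 at rest (pointing up 0.5 rad from level towards the front of the scale), grows as it is pressed down, 0.6 at the stop. Pressing it at the tip takes about 3 N at first and 6 to 7 N at the stop; the spring brings it back.
- lever_tip (a point): Centre of the black roller-shaped grip (26 mm diameter, 30 mm long, lying across the lever) at the end of the zero lever, 90 mm from the lever's hinge.
- lever_hinge (a point): Hinge of the zero lever, in front of the head at (-16, 170) mm in the scale's frame, 72 mm above the desk; the hinge axis is the scale's y axis, and the lever points to the scale's -x.
- mug: White mug, 80 mm diameter, 90 mm high, handle at +y; origin under its centre. Bystander.
- stapler: Dark stapler, 130 mm long in x, 34 mm wide, 50 mm high; origin under its centre. Bystander.
- parcel: Cardboard parcel, 110 x 150 x 55 mm; origin under its centre. Bystander.

How it is judged:
By the outcome, as a careful person would: the job done as asked, in the order asked, and still so for the second after the job is handed in, with the robot touching nothing.
It also fails if it takes over 61 s, if anything falls off the work surface, if the arm or the gripper's body presses on something with over 40 N, if the wrist force passes 120 N, or if a joint passes its speed limit or range.

## Robot

A 7-joint arm with a two-finger parallel gripper is mounted at the origin on the work surface. World frame = base frame: x ahead of the robot, y to its left, z up, the work surface at z = 0. Lengths are in m, angles in rad, forces in N, time in s.
With the tool pointing down it reaches from about 0.4 to 0.85 m from the base axis. Payload 4.4 kg.
Tool frame: the origin (TCP) lies at the very end of the fingers, on their centre line; the grasp point (between the pads) lies 19 mm behind it (grip_point_offset is the distance from the TCP to the grasp point, in m); z points along the fingers, y is the direction in which the jaws open and shut (so a half turn about z gives the same grasp; the last joint's range is limited). The gripper opens to 94 mm and grips with 3 to 60 N. Pads are 16 mm wide; open, the fingers measure 119 mm over their backs; the gripper's body (75 mm by 177 mm) begins 78 mm behind the grasp point.
Start: joints at [1.196, 0.628, 0.038, 1.517, -0.027, 0.996, -0.02], TCP at [0.198, -0.619, 0.205] pointing down, gripper open.
Joint ranges: [-3.06, 3.06], [-0.37, 2.12], [-1.25, 1.32], [0.18, 2.47], [-1.1, 4.24], [0.23, 1.98], [-2.94, 2.94]. Speed limits (rad/s): [2.57, 2.57, 3.14, 3.14, 3.14, 3.14, 3.14].

## Interface

Orientations are given as a rotation vector (axis times angle).
In Python, from cell import * gives the robot as it stands.
- The arm moves only by the shell command python3 -m creep 'ROWS' [FORCE]. ROWS is JSON, a list of rows, each a list of 3 entries, a list of its own where there are three numbers: the shift along the world's x, y, z in mm, then the turn, a rotation vector about the world's x, y, z in rad, then the closure, from -1 (fully open) to 1 (shut), so that 0 is half open. A call has 1 to 5 rows; each row shifts and turns the commanded pose from where the row before left it; what a row does not reach is not made up. A row lasts 1/8 s, in which the tool goes at most 62.5 mm and 10.7 degrees, less where a joint would pass 70% of its speed; a pose out of reach is approached as far as the arm can. A call is refused whole if a number of a shift passes 62.5 or a number of a turn 0.188, either way. A call with a gripper value outside its range is refused whole. The fingers move at their own pace and stop on an object; FORCE is the grip in N (left out, the last holds). Time passes only in rows, so rows that do not move let the fingers close. It gives the time, the measured TCP pose, the force and the opening at its end, in the units of the state.
- get_obs(): the state, without advancing time (a new reading comes with each control period).
- snapshot(name): name is "side" or "top" or "wrist"; returns the picture (420x560x3 uint8, red, green, blue); there is no depth.
- camera_info(name): a dict with "fx", "fy", "cx", "cy" (pixels), "extrinsics" (4x4, takes a point from camera to world coordinates). Camera axes: x right, y up, looking along -z (the intrinsics and any distortion apply to the point x, -y, -z); pixel columns grow to the right and rows downward; lengths in m; the calibration is good to about 2 mm. A picture is of the moment at which its call begins: read the wrist's pose just before it. camera_info takes no time and is no camera call; for the wrist camera it gives the pose at the moment of the call.
- job_done(): hands the job in, once; it reports no verdict.
The state is a dict: "t": time; "q": joint angles; "joint_velocities": joint speeds; "tau": joint torques, N m; "tcp_pos": TCP position; "tool_rot": TCP orientation; "ft_force": force on the tool from outside, world axes, zero at the start; "ft_torque": the same for the moment, N m; "opening": opening from 0.0 (shut) to 1.0 (fully open).
Only numpy, scipy, OpenCV 4.12 (cv2) and the standard library are available. Lean on these libraries where they do the work, as an engineer would, in place of code of your own. Each camera call takes 0.05 s, during which the arm holds its last target. There are 200 camera calls.

## Working session

There is one attempt and no reset: what is moved stays moved. The work goes in short steps, Python scripts to look and compute and a shell command to move; the robot and the scene stay as the last step left them, time stands still between calls to the robot, and variables do not carry over. Pictures are saved under pics/ and viewed, about 8 in all and at most 12, crops included, and the job is handed in when it is done.

```bash
ls; mkdir -p pics
python3 - <<'E'
from cell import *
import cv2,numpy as np
o=get_obs();print({k:np.round(v,3).tolist() for k,v in o.items()})
for n in("side","top","wrist"):
    c=camera_info(n);print(n,{k:np.round(v,3).tolist() for k,v in c.items()})
    if n!="wrist": cv2.imwrite(f"pics/{n}0.png",snapshot(n)[:,:,::-1])
E
```

```text
pics
{'t': 0.0, 'q': [1.196, 0.629, 0.038, 1.518, -0.027, 0.996, -0.02], 'joint_velocities': [0.001, -0.001, 0.0, -0.0, 0.001, -0.0, 0.0], 'tau': [0.0, -54.972, 1.143, -18.663, -0.052, 0.024, 0.0], 'tcp_pos': [0.197, -0.619, 0.205], 'tool_rot': [-3.102, -0.483, 0.001], 'ft_force': [0.132, -0.186, 1.178], 'ft_torque': [0.009, -0.007, 0.007], 'opening': 0.999}
side {'fx': 416.053, 'fy': 416.053, 'cx': 277.123, 'cy': 208.967, 'extrinsics': [[-0.751, 0.347, -0.562, 0.081], [-0.66, -0.422, 0.621, 0.612], [-0.022, 0.837, 0.546, 0.598], [0.0, 0.0, 0.0, 1.0]]}
top {'fx': 402.064, 'fy': 402.064, 'cx': 287.25, 'cy': 206.648, 'extrinsics': [[0.018, 0.989, -0.147, 0.455], [-1.0, 0.014, -0.025, 0.028], [-0.023, 0.147, 0.989, 1.034], [0.0, 0.0, 0.0, 1.0]]}
wrist {'fx': 344.863, 'fy': 344.863, 'cx': 279.814, 'cy': 208.391, 'extrinsics': [[0.304, 0.914, 0.267, 0.275], [-0.953, 0.292, 0.084, -0.594], [-0.001, -0.28, 0.96, 0.384], [0.0, 0.0, 0.0, 1.0]]}
```

View pics/top0.png

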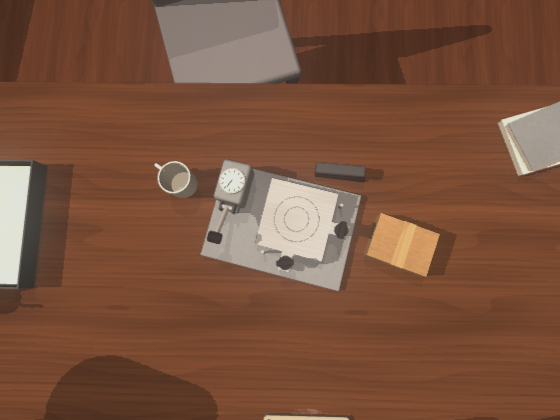

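View pics/side0.png

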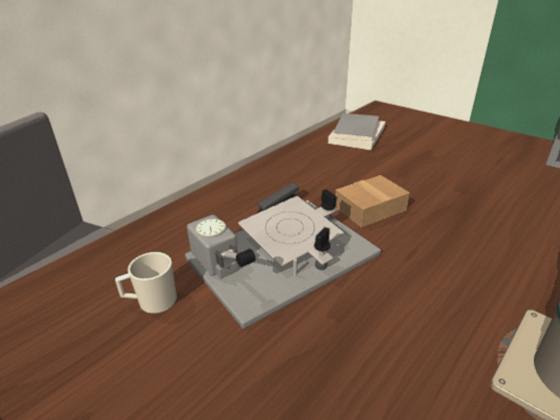

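The top view shows the scale's slab corners at about (202,255), (340,290) and (360,193). The front knob is at (285,262), the side knob at (341,230), the lever roller at (214,237), the stapler at (340,172), the parcel at (404,245) and the mug at (175,179). In the side view the plate is clearly tilted.

```bash
cat > h.py <<'E'
from cell import *
import cv2,numpy as np
def ray(c,uv):
    E=c["extrinsics"];E=np.array(E);d=np.array([(uv[0]-c["cx"])/c["fx"],-(uv[1]-c["cy"])/c["fy"],-1.])
    return E[:3,3],E[:3,:3]@d
def onz(c,uv,z):
    p,d=ray(c,uv);return p+d*(z-p[2])/d[2]
def proj(c,P):
    E=np.array(c["extrinsics"]);q=E[:3,:3].T@(np.array(P)-E[:3,3])
    return np.array([c["cx"]+c["fx"]*q[0]/-q[2],c["cy"]-c["fy"]*q[1]/-q[2]])
def tri(c1,u1,c2,u2):
    p,d=ray(c1,u1);q,e=ray(c2,u2);d/=np.linalg.norm(d);e/=np.linalg.norm(e)
    s=np.linalg.lstsq(np.c_[d,-e],q-p,rcond=None)[0]
    a,b=p+s[0]*d,q+s[1]*e;return (a+b)/2,np.linalg.norm(a-b)
def sc2w(S,p): # S=(x,y,th) p in mm
    c,s=np.cos(S[2]),np.sin(S[2]);return np.array([S[0]+(c*p[0]-s*p[1])/1e3,S[1]+(s*p[0]+c*p[1])/1e3,p[2]/1e3])
E
python3 - <<'E'
from h import *
c=camera_info("top");im=cv2.imread("pics/top0.png")
P=[onz(c,u,.018) for u in((202,255),(340,290),(360,193))]
for p in P: print(p.round(4))
print([np.linalg.norm(P[i]-P[i+1]).round(4) for i in(0,1)])
src=np.array([[-145,215],[-145,-145],[105,-145]])/1e3
dst=np.array(P)[:,:2]
H=(src-src.mean(0)).T@(dst-dst.mean(0));th=np.arctan2(H[0,1]-H[1,0],H[0,0]+H[1,1])
R=np.array([[np.cos(th),-np.sin(th)],[np.sin(th),np.cos(th)]]);t=dst.mean(0)-R@src.mean(0)
S=(*t,th);print("S",np.round(S,4))
for n,p in dict(kf=(-110,0,108),ks=(0,-110,108),post1=(-98,60,58),post2=(60,-98,58),head=(45,170,104)).items():
    w=sc2w(S,p);print(n,w.round(4),proj(c,w).round(1),proj(camera_info("side"),w).round(1))
a=cv2.resize(im[160:300,190:370],None,fx=4.4,fy=4.2,interpolation=cv2.INTER_CUBIC)
cv2.imwrite("pics/topc.png",a)
E
```

```text
[0.4795 0.2666 0.018 ]
[ 0.3995 -0.0803  0.018 ]
[ 0.6438 -0.1317  0.018 ]
[np.float64(0.356), np.float64(0.2496)]
S [ 0.5732  0.0293 -0.218 ]
kf [0.4658 0.053  0.108 ] [285.6 261.5] [322.5 229.5]
ks [ 0.5494 -0.0781  0.108 ] [343.1 225.9] [326.7 190.1]
post1 [0.4905 0.109  0.058 ] [263.2 251.1] [295.1 257.6]
post2 [ 0.6106 -0.0794  0.058 ] [341.2 203.1] [305.8 199.5]
head [0.6539 0.1855 0.104 ] [231.2 180.4] [210.1 226. ]
```

View pics/topc.png

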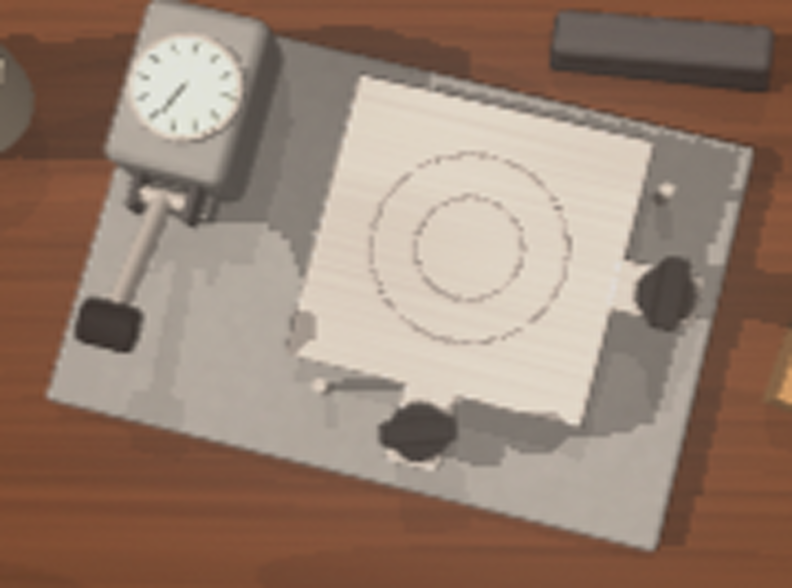

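The predicted and seen positions agree: knobs at (285,262) and (341,230), head at (231,180). The scale's pose is about (0.573, 0.029), yaw -0.218. The crop shows the plate edges and both knobs clearly. I'll move over the scale for wrist views.

```bash
python3 -m creep '[[[10,45,10],[0,0,0.1],-1],[[30,50,5],[0,0,0.11],-1],[[30,50,0],[0,0,0.11],-1],[[30,50,0],[0,0,0.11],-1],[[30,50,0],[0,0,0.11],-1]]'
python3 -m creep '[[[35,50,0],[0,0,0.11],-1],[[35,50,0],[0,0,0.11],-1],[[35,50,0],[0,0,0.11],-1],[[35,50,0],[0,0,0.11],-1],[[35,50,0],[0,0,0.11],-1]]'
python3 -m creep '[[[35,40,0],[0,0,0.11],-1],[[35,34,0],[0,0,0.06],-1],[[0,0,0],[0,0,0],-1]]'
python3 - <<'E'
from h import *
import json
c=camera_info("wrist");im=snapshot("wrist")[:,:,::-1];cv2.imwrite("pics/w1.png",im);c={k:np.array(v).tolist() for k,v in c.items()};json.dump(c,open("w1.json","w"))
o=get_obs();print(o["q"],o["tcp_pos"],o["tool_rot"])
E
```

```text
t: 0.72
tcp_pos: [0.3282, -0.3725, 0.2204]
tool_rot: [-2.861, -1.298, -0.0]
ft_force: [1.1, -0.5, -0.3]
opening: 0.996
t: 1.35
tcp_pos: [0.5033, -0.1227, 0.2204]
tool_rot: [2.401, 2.026, -0.0]
ft_force: [1.0, -0.7, -0.4]
opening: 1.001
t: 1.72
tcp_pos: [0.5744, -0.0459, 0.22]
tool_rot: [-2.216, -2.225, -0.004]
ft_force: [-0.7, -0.6, -0.2]
opening: 1.002
[ 0.27556825  0.52397591 -0.36674307  1.70746136  0.22102474  0.95221054
 -0.17464126] [ 0.57273244 -0.04870077  0.21976207] [-2.21980713e+00 -2.22120685e+00  3.79858372e-04]
```

View pics/w1.png

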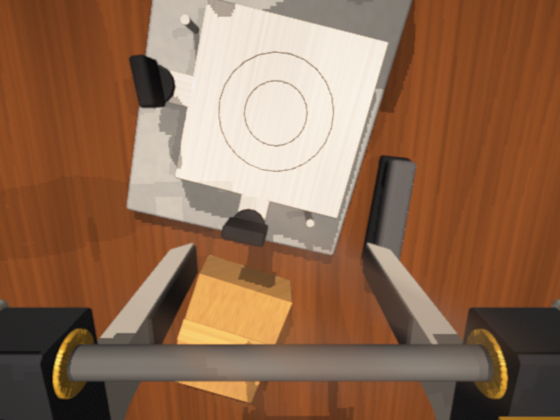

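The wrist picture shows plate corners near (207,3), (387,42), (337,216) and (177,177), the post tops at (186,20) and (310,223), the front knob bar at (145,82) and the side knob bar at (245,230). I'll take three views across a baseline and triangulate the plate corners and post tops.

```bash
cat >> h.py <<'E'
import json,os
from scipy.optimize import least_squares
def take(n):
    c={k:np.array(v).tolist() for k,v in camera_info("wrist").items()};im=snapshot("wrist")[:,:,::-1]
    cv2.imwrite(f"pics/{n}.png",im);json.dump(c,open(f"{n}.json","w"))
PL=np.array([[-85,85],[85,85],[85,-85],[-85,-85]])
def corners(n,S):
    "plate corners (subpixel) in order PL"
    c=json.load(open(n+".json"));im=cv2.imread(f"pics/{n}.png");g=im.min(2)
    q0=np.array([proj(c,sc2w(S,(*p,58))) for p in PL])
    roi=np.zeros_like(g);cv2.fillConvexPoly(roi,(q0+(q0-q0.mean(0))*.15).astype(int),255)
    inner=np.zeros_like(g);cv2.fillConvexPoly(inner,(q0-(q0-q0.mean(0))*.25).astype(int),255)
    med=np.median(g[inner>0]);bg=np.percentile(g[(roi>0)&(inner==0)],10)
    G=cv2.GaussianBlur(g,(0,0),.8).astype(float)
    L=[]
    for i in range(4):
        a,b=q0[i],q0[(i+1)%4];t=(b-a)/np.linalg.norm(b-a);nrm=np.array([t[1],-t[0]])
        if nrm@(q0.mean(0)-a)>0:nrm=-nrm
        pts=[]
        for f in np.r_[np.linspace(.06,.33,40),np.linspace(.67,.94,40)]:
            s=np.arange(-14,14,.25);P=a+f*(b-a)+s[:,None]*nrm
            if P.min()<1 or P[:,0].max()>558 or P[:,1].max()>418: continue
            v=cv2.remap(G.astype(np.float32),P[:,0].astype(np.float32)[None],P[:,1].astype(np.float32)[None],cv2.INTER_LINEAR)[0]
            d=v[2:]-v[:-2]           # first strong fall going outwards
            k=np.where(d<-.25*np.ptp(v)*.4)[0]
            if np.ptp(v)<25 or not len(k): continue
            k=k[0];k=k+np.argmin(d[k:k+8]);pts.append(P[k+1])
        pts=np.array(pts,np.float32);l=None
        for _ in range(4):
            l=cv2.fitLine(pts,cv2.DIST_HUBER,0,.01,.01).ravel();r=np.abs((pts-l[2:])@np.array([l[1],-l[0]]))
            pts=pts[r<max(.7,2*np.median(r))]
        L.append((l,len(pts),r.mean()))
    out=[]
    for i in range(4):
        l,m=L[i-1][0],L[i][0];A=np.c_[l[:2],-m[:2]];s=np.linalg.solve(A,m[2:]-l[2:]);out.append(l[2:]+s[0]*l[:2])
    return c,np.array(out),[(x[1],round(float(x[2]),2)) for x in L]
def post(n,S,p):
    c=json.load(open(n+".json"));im=cv2.imread(f"pics/{n}.png").min(2);u=proj(c,sc2w(S,p))
    return c,u
def mtri(obs):
    f=lambda P:np.concatenate([proj(c,P)-u for c,u in obs])
    r=least_squares(f,[.57,.03,.05]);return r.x,np.abs(r.fun).max()
def tilt(names,S):
    O=[corners(n,S) for n in names]
    for n,o in zip(names,O):print(n,o[1].round(1).tolist(),o[2])
    W=[]
    for i in range(4):
        x,e=mtri([(o[0],o[1][i]) for o in O]);W.append(x);print("corner",i,x.round(4),"err px",round(e,2))
    W=np.array(W);ce=W.mean(0);d=W-ce
    print("sides",[float(np.linalg.norm(W[i]-W[(i+1)%4]).round(4)) for i in range(4)])
    ex=(W[1]+W[2]-W[0]-W[3])/2;ey=(W[0]+W[1]-W[2]-W[3])/2
    th=np.arctan2(ex[1],ex[0]);th2=np.arctan2(-ey[0],ey[1])
    print("centre",ce.round(4),"yaw",th.round(4),th2.round(4),"slope x(dz/dx)",(ex[2]/np.hypot(*ex[:2])).round(4),"slope y",(ey[2]/np.hypot(*ey[:2])).round(4),"twist mm",((W[0]+W[2]-W[1]-W[3])[2]*1e3).round(2))
E
python3 -m creep '[[[-30,25,0],[0,0,0],-1],[[-30,0,0],[0,0,0],-1],[[-30,0,0],[0,0,0],-1],[[0,0,0],[0,0,0],-1],[[0,0,0],[0,0,0],-1]]' >/dev/null
python3 -c 'from h import *;take("v1")'
python3 -m creep '[[[45,0,0],[0,0,0],-1],[[45,0,0],[0,0,0],-1],[[0,0,0],[0,0,0],-1],[[0,0,0],[0,0,0],-1]]' >/dev/null
python3 -c 'from h import *;take("v2")'
python3 -m creep '[[[45,0,0],[0,0,0],-1],[[45,0,0],[0,0,0],-1],[[0,0,0],[0,0,0],-1],[[0,0,0],[0,0,0],-1]]'
python3 - <<'E'
from h import *
take("v3");S=(.5732,.0293,-.218)
tilt(["v1","v2","v3"],S)
im=np.hstack([cv2.imread(f"pics/v{i}.png")[:330] for i in(1,3)])
for k,n in enumerate(("v1","v3")):
    for u in corners(n,S)[1]: cv2.circle(im,(int(u[0]+560*k),int(u[1])),4,(0,0,255),1)
cv2.imwrite("pics/v13.png",cv2.resize(im,None,fx=.714,fy=.714,interpolation=cv2.INTER_AREA))
E
```

```text
t: 3.5
tcp_pos: [0.6611, -0.0252, 0.2203]
tool_rot: [-2.222, -2.219, 0.002]
ft_force: [-0.4, 0.8, -0.1]
opening: 1.0
v1 [[306.5, 20.299999237060547], [484.70001220703125, 63.29999923706055], [424.8999938964844, 234.3000030517578], [264.8999938964844, 194.8000030517578]] [(65, 0.21), (78, 0.23), (79, 0.24), (43, 0.24)]
v2 [[210.5, 21.700000762939453], [397.79998779296875, 67.19999694824219], [344.70001220703125, 237.8000030517578], [178.89999389648438, 196.10000610351562]] [(60, 0.21), (44, 0.24), (80, 0.21), (48, 0.23)]
v3 [[114.0999984741211, 22.100000381469727], [291.29998779296875, 65.30000305175781], [251.6999969482422, 236.0], [92.80000305175781, 196.1999969482422]] [(56, 0.21), (72, 0.23), (80, 0.22), (59, 0.26)]
corner 0 [0.508  0.1325 0.0467] err px 0.14
corner 1 [0.6737 0.0932 0.0598] err px 5.96
corner 2 [ 0.6334 -0.0701  0.0683] err px 3.93
corner 3 [ 0.4675 -0.0306  0.0548] err px 0.11
sides [0.1708, 0.1683, 0.1711, 0.1682]
centre [0.5706 0.0313 0.0574] yaw -0.2334 -0.2425 slope x(dz/dx) 0.0779 slope y -0.0494 twist mm 0.43
```

View pics/v13.png

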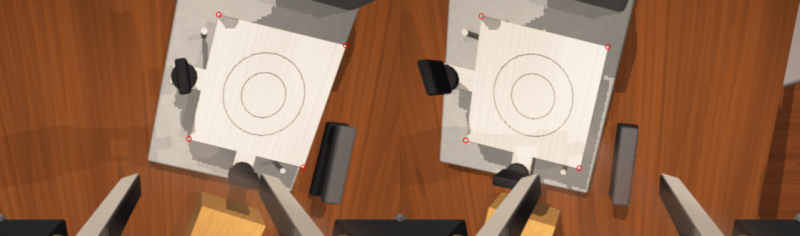

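In v1 and v3 the red corner marks lie on all four plate corners. In v2 the back edge locked on to something else (6 px residual). I'll redo the fit with v1 and v3, then a corrected v2.

Run:
```python
from h import *
S=(.5706,.0313,-.235)
tilt(["v1","v3"],S)
tilt(["v1","v2","v3"],S)
# post tops: bright blob near prediction
def posts(S):
  for p in((-98,60,58),(60,-98,58)):
    obs=[]
    for n in("v1","v3"):
        c,u=post(n,S,p);im=cv2.imread(f"pics/{n}.png").min(2);r=9;x,y=u.round().astype(int);w=cv2.resize(im[y-r:y+r+1,x-r:x+r+1],None,fx=1,fy=1).astype(float)
        m=(w>.8*w.max()).astype(np.uint8);k,l,st,ce=cv2.connectedComponentsWithStats(m)
        j=1+np.argmin([np.hypot(*(q-r)) for q in ce[1:]]);uu=ce[j]+[x-r,y-r];obs.append((c,uu));print(n,u.round(1),uu.round(1),st[j,4])
    print("post",*mtri(obs),"expected",sc2w(S,p))
posts(S)
```

```text
v1 [[306.5, 20.299999237060547], [484.6000061035156, 63.400001525878906], [425.0, 234.1999969482422], [264.70001220703125, 194.6999969482422]] [(65, 0.22), (80, 0.19), (77, 0.21), (43, 0.19)]
v3 [[114.19999694824219, 22.0], [291.20001220703125, 65.19999694824219], [251.5, 236.5], [92.69999694824219, 195.60000610351562]] [(60, 0.21), (78, 0.21), (58, 0.29), (58, 0.2)]
corner 0 [0.5081 0.1325 0.0467] err px 0.01
corner 1 [0.6709 0.0938 0.0595] err px 0.1
corner 2 [ 0.6313 -0.0696  0.0687] err px 0.22
corner 3 [ 0.4673 -0.0304  0.0545] err px 0.22
sides [0.1678, 0.1684, 0.1692, 0.168]
centre [0.5694 0.0316 0.0574] yaw -0.2341 -0.2415 slope x(dz/dx) 0.0802 slope y -0.0505 twist mm 1.32
v1 [[306.5, 20.299999237060547], [484.6000061035156, 63.400001525878906], [425.0, 234.1999969482422], [264.70001220703125, 194.6999969482422]] [(65, 0.22), (80, 0.19), (77, 0.21), (43, 0.19)]
v2 [[210.60000610351562, 21.5], [397.79998779296875, 67.30000305175781], [344.79998779296875, 237.60000610351562], [179.0, 196.0]] [(63, 0.23), (43, 0.2), (78, 0.2), (53, 0.32)]
v3 [[114.19999694824219, 22.0], [291.20001220703125, 65.19999694824219], [251.5, 236.5], [92.69999694824219, 195.60000610351562]] [(60, 0.21), (78, 0.21), (58, 0.29), (58, 0.2)]
corner 0 [0.5081 0.1326 0.0467] err px 0.18
corner 1 [0.6736 0.0931 0.0597] err px 6.05
corner 2 [ 0.6334 -0.07    0.0688] err px 4.02
corner 3 [ 0.4674 -0.0304  0.0546] err px 0.26
sides [0.1707, 0.1683, 0.1712, 0.1681]
centre [0.5706 0.0313 0.0574] yaw -0.234 -0.2434 slope x(dz/dx) 0.0801 slope y -0.0503 twist mm 1.19
v1 [286.3  42. ] [283.   39.8] 168
v3 [90.6 43.7] [89.1 42.6] 268
post [0.48635508 0.11441814 0.05454285] 0.5837003777644867 expected [0.48926417 0.11246947 0.058     ]
v1 [396.3 238.4] [395.6 239.1] 42
v3 [228.8 240.1] [228.1 240.7] 33
post [ 0.6054289  -0.07860303  0.05826225] 0.03757272310960502 expected [ 0.60613225 -0.07797698  0.058     ]
```

Dependable values: slope x is +0.080 (front low, so turn the front knob about 1.6 rad clockwise). Slope y is -0.05 (the -y side is high, so turn the side knob about 1.0 rad anticlockwise). Post 2's top triangulates at 58.3 mm, as it must be; the post-1 blob merged with other bright pixels, so I'll ignore it. Next, the knob bars.

Run:
```python
from h import *
S=(.5704,.0312,-.237);T=[]
for n,p in(("v1",(-110,0,100)),("v2",(-110,0,100)),("w1",(0,-110,100)),("v2",(0,-110,100))):
    c,u=post(n,S,p);im=cv2.imread(f"pics/{n}.png");x,y=u.round().astype(int);print(n,x-35,y-35)
    t=cv2.copyMakeBorder(im,0,40,40,40,cv2.BORDER_CONSTANT)[y-35:y+35,x+5:x+75]
    t=cv2.convertScaleAbs(t,alpha=2.2);T.append(cv2.resize(t,(280,280),interpolation=cv2.INTER_CUBIC))
cv2.imwrite("pics/kn.png",np.vstack([np.hstack(T[:2]),np.hstack(T[2:])]))
```

```text
v1 221 71
v2 115 72
w1 213 199
v2 216 220
```

View pics/kn.png

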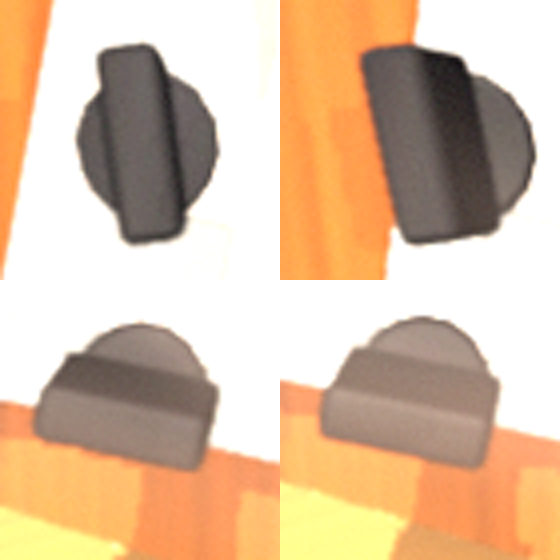

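Front knob: the bar's top face runs from about (253,83) to (259,130) in v1 and (142,85) to (152,132) in v2. Side knob: (223,232) to (264,239) in w1 and (228,252) to (268,260) in v2.

Run:
```python
from h import *
C={n:json.load(open(n+".json")) for n in("v1","v2","w1")}
for k,L in dict(front=[("v1",(253,83),(259.2,130.5)),("v2",(142.5,85.5),(152.5,131.8))],side=[("w1",(223.5,231.7),(264.2,239.2)),("v2",(228.2,252.2),(267.8,259.8))]).items():
    for n,a,b in L:
        A,B=onz(C[n],a,.108),onz(C[n],b,.108);d=A-B;print(k,n,((A+B)/2).round(4),"len",np.linalg.norm(d).round(4),"ang",np.arctan2(d[1],d[0]).round(3))
    if k=="front":print(tri(C["v1"],L[0][1],C["v2"],L[1][1]),tri(C["v1"],L[0][2],C["v2"],L[1][2]))
S=(.5704,.0312,-.237)
print(sc2w(S,(-110,0,94)),sc2w(S,(0,-110,94)))
```

```text
front v1 [0.464 0.056 0.108] len 0.0372 ang 1.683
front v2 [0.4643 0.0557 0.108 ] len 0.0363 ang 1.686
(array([0.46182654, 0.07416638, 0.10708327]), np.float64(0.0007059565018325744)) (array([0.4660078 , 0.03752988, 0.10706976]), np.float64(0.0002207742919954634))
side w1 [ 0.5419 -0.0741  0.108 ] len 0.0371 ang 2.951
side v2 [ 0.5421 -0.0737  0.108 ] len 0.0368 ang 2.934
[0.46347486 0.05702663 0.094     ] [ 0.54457337 -0.07572514  0.094     ]
```

The front grip is at (0.464, 0.056) with the bar at 1.685 rad. The height triangulates to 107 mm against a true 108, and the position is within 1 mm of the scale-frame prediction. Going to the front knob.

```bash
python3 -m creep '[[[-40,16,0],[0,0,0.03],-0.1],[[-40,16,0],[0,0,0.03],-0.1],[[-40,16,0],[0,0,0.03],-0.1],[[-40,16,0],[0,0,0.024],-0.1],[[-37,17,0],[0,0,0],-0.1]]' >/dev/null
python3 -m creep '[[[0,0,-40],[0,0,0],-0.1],[[0,0,-40],[0,0,0],-0.1],[[0,0,0],[0,0,0],-0.1],[[0,0,0],[0,0,0],-0.1]]'
python3 - <<'E'
from h import *
o=get_obs();r=o["tool_rot"];M=cv2.Rodrigues(np.array(r))[0];print(o["q"].round(2),o["tcp_pos"].round(4),"x axis yaw",np.arctan2(M[1,0],M[0,0]),M[:,2].round(3))
take("k1")
E
```

```text
t: 4.68
tcp_pos: [0.4659, 0.0558, 0.1418]
tool_rot: [2.093, 2.342, 0.002]
ft_force: [-0.9, 0.8, 0.4]
opening: 0.547
[ 0.09  0.49 -0.38  2.07  0.3   0.63 -0.38] [0.4659 0.0558 0.1418] x axis yaw 1.6828022746999962 [ 0.001  0.    -1.   ]
```

View pics/k1.png

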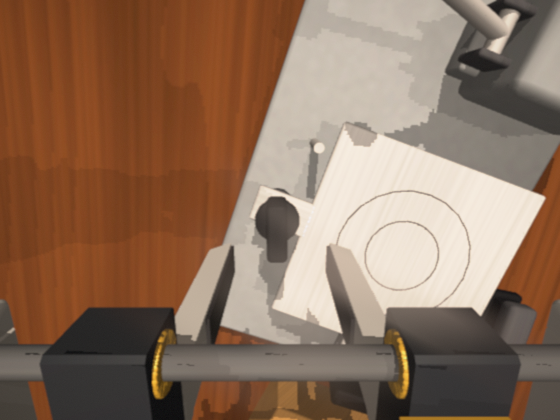

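The bar lies vertically at (277,230), centred between the fingers (about 235 and 330) and parallel to the pads. Descending and gripping.

```bash
python3 -m creep '[[[-2,0,-35],[0,0,0],-0.1],[[0,0,-32],[0,0,0],-0.1],[[0,0,0],[0,0,0],-0.1],[[0,0,0],[0,0,0],1],[[0,0,0],[0,0,0],1]]' 50
python3 -m creep '[[[0,0,0],[0,0,0],1],[[0,0,0],[0,0,0],1],[[0,0,0],[0,0,0],1]]'
```

```text
t: 5.35
tcp_pos: [0.4646, 0.0559, 0.0749]
tool_rot: [2.093, 2.341, 0.003]
ft_force: [-4.3, 0.7, 2.3]
opening: 0.376
t: 5.72
tcp_pos: [0.4638, 0.0557, 0.0748]
tool_rot: [2.093, 2.341, 0.001]
ft_force: [-1.8, 0.3, 6.9]
opening: 0.336
```

The opening of about 32 mm shows the tips have closed on the disc's rim (its top is at 76 mm). I'll open, raise 7 mm and grip again.

```bash
python3 -m creep '[[[0,0,0],[0,0,0],-0.1],[[0,0,0],[0,0,0],-0.1],[[0,0,7],[0,0,0],-0.1],[[0,0,0],[0,0,0],1],[[0,0,0],[0,0,0],1]]' 50
python3 -m creep '[[[0,0,0],[0,0,0],1],[[0,0,0],[0,0,0],1],[[0,0,0],[0,0,0],1]]'
```

```text
t: 6.35
tcp_pos: [0.4637, 0.0557, 0.0806]
tool_rot: [2.094, 2.342, 0.0]
ft_force: [-1.1, -0.6, -0.2]
opening: 0.375
t: 6.72
tcp_pos: [0.4637, 0.0558, 0.0804]
tool_rot: [2.093, 2.342, 0.0]
ft_force: [0.9, -0.0, -1.0]
opening: 0.143
```

Gripped at 13.4 mm, which matches the 14 mm bar. Turning clockwise 1.6 rad.

```bash
python3 -m creep '[[[0,0,0],[0,0,-0.16],1],[[0,0,0],[0,0,-0.16],1],[[0,0,0],[0,0,-0.16],1],[[0,0,0],[0,0,-0.16],1],[[0,0,0],[0,0,-0.16],1]]'
python3 -m creep '[[[0,0,0],[0,0,-0.16],1],[[0,0,0],[0,0,-0.16],1],[[0,0,0],[0,0,-0.16],1],[[0,0,0],[0,0,-0.16],1],[[0,0,0],[0,0,-0.16],1]]'
python3 -m creep '[[[0,0,0],[0,0,0],1],[[0,0,0],[0,0,0],1]]'
python3 - <<'E'
from h import *
o=get_obs();M=cv2.Rodrigues(np.array(o["tool_rot"]))[0];print(o["q"].round(2),o["tcp_pos"].round(4),"x axis yaw",np.arctan2(M[1,0],M[0,0]),o["ft_torque"].round(2))
E
```

```text
t: 7.35
tcp_pos: [0.4634, 0.0559, 0.0804]
tool_rot: [-2.843, -1.335, 0.0]
ft_force: [-0.3, 0.7, -1.6]
opening: 0.146
t: 7.98
tcp_pos: [0.4632, 0.0561, 0.0804]
tool_rot: [-3.139, -0.123, 0.001]
ft_force: [0.5, 0.0, -1.4]
opening: 0.145
t: 8.22
tcp_pos: [0.4632, 0.0561, 0.0804]
tool_rot: [-3.138, -0.134, 0.001]
ft_force: [-0.6, 1.0, 0.0]
opening: 0.144
[-0.27  0.59  0.12  2.13 -0.16  0.43 -1.5 ] [0.4632 0.0561 0.0804] x axis yaw 0.08551708876972555 [ 0.41  0.13 -0.07]
```

```bash
python3 -m creep '[[[0,0,0],[0,0,0],-0.1],[[0,0,0],[0,0,0],-0.1],[[0,0,20],[0,0,0],-0.1],[[0,0,60],[0,0,0],-0.1],[[0,0,60],[0,0,0],-0.1]]' >/dev/null
python3 -m creep '[[[5,30,0],[0,0,-0.1],-0.1],[[5,30,0],[0,0,-0.1],-0.1],[[0,0,0],[0,0,-0.085],-0.1],[[0,0,0],[0,0,0],-0.1],[[0,0,0],[0,0,0],-0.1]]'
python3 -c 'from h import *;take("a1")'
python3 -m creep '[[[0,-45,0],[0,0,0],-0.1],[[0,-45,0],[0,0,0],-0.1],[[0,-45,0],[0,0,0],-0.1],[[0,-45,0],[0,0,0],-0.1],[[0,0,0],[0,0,0],-0.1]]' >/dev/null
python3 -m creep '[[[0,0,0],[0,0,0],-0.1],[[0,0,0],[0,0,0],-0.1]]'
python3 - <<'E'
from h import *
take("a3");S=(.5704,.0312,-.237)
tilt(["a1","a3"],S)
im=np.hstack([cv2.imread(f"pics/{i}.png") for i in("a1","a3")])
for k,n in enumerate(("a1","a3")):
    for u in corners(n,S)[1]: cv2.circle(im,(int(u[0]+560*k),int(u[1])),4,(0,0,255),1)
cv2.imwrite("pics/a13.png",cv2.resize(im,None,fx=.714,fy=.714,interpolation=cv2.INTER_AREA))
E
```

```text
t: 9.48
tcp_pos: [0.4735, 0.1152, 0.2205]
tool_rot: [3.125, -0.316, -0.0]
ft_force: [-0.1, -0.0, -0.4]
opening: 0.553
t: 10.4
tcp_pos: [0.4736, -0.0629, 0.2204]
tool_rot: [-3.125, 0.313, 0.0]
ft_force: [0.4, 0.8, -0.3]
opening: 0.548Traceback (most recent call last):
  File "<stdin>", line 3, in <module>
  File "h.py", line 60, in tilt
    O=[corners(n,S) for n in names]
       ~~~~~~~^^^^^
  File "h.py", line 46, in corners
    l=cv2.fitLine(pts,cv2.DIST_HUBER,0,.01,.01).ravel();r=np.abs((pts-l[2:])@np.array([l[1],-l[0]]))
      ~~~~~~~~~~~^^^^^^^^^^^^^^^^^^^^^^^^^^^^^^
cv2.error: OpenCV(4.12.0) /io/opencv/modules/imgproc/src/linefit.cpp:618: error: (-215:Assertion failed) npoints2 >= 0 || npoints3 >= 0 in function 'fitLine'
```

Run:
```python
from h import *
S=(.5704,.0312,-.237)
im=np.hstack([cv2.imread(f"pics/{i}.png") for i in("a1","a3")])
for k,n in enumerate(("a1","a3")):
    c=json.load(open(n+".json"))
    for p in PL:
        u=proj(c,sc2w(S,(*p,58)));print(n,u.round(0));cv2.circle(im,(int(u[0]+560*k),int(u[1])),4,(0,0,255),1)
cv2.imwrite("pics/a13.png",cv2.resize(im,None,fx=.714,fy=.714,interpolation=cv2.INTER_AREA))
```

```text
a1 [254. 162.]
a1 [257. -37.]
a1 [455. -28.]
a1 [425. 168.]
a3 [ 84. 196.]
a3 [61. 10.]
a3 [254.  18.]
a3 [251. 202.]
```

View pics/a13.png

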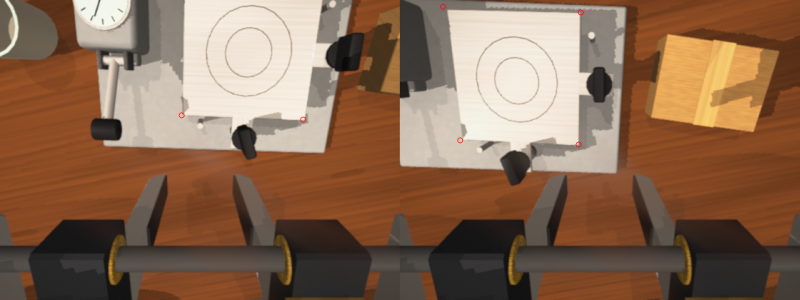

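Picture a1 cut off the plate's far edge (rows below 0), while a3 is just inside. I'll shift 50 mm towards +x and retake both.

```bash
python3 -m creep '[[[50,0,0],[0,0,0],-0.1],[[0,0,0],[0,0,0],-0.1],[[0,0,0],[0,0,0],-0.1]]' >/dev/null
python3 -c 'from h import *;take("b3")'
python3 -m creep '[[[0,55,0],[0,0,0],-0.1],[[0,55,0],[0,0,0],-0.1],[[0,50,0],[0,0,0],-0.1],[[0,0,0],[0,0,0],-0.1],[[0,0,0],[0,0,0],-0.1]]'
python3 - <<'E'
from h import *
take("b1");S=(.5704,.0312,-.237)
tilt(["b1","b3"],S)
print(get_obs()["q"])
E
```

```text
t: 11.5
tcp_pos: [0.5229, 0.095, 0.2206]
tool_rot: [3.125, -0.317, -0.0]
ft_force: [0.8, -1.2, -0.3]
opening: 0.551
b1 [[247.3000030517578, 210.3000030517578], [248.5, 36.5], [437.79998779296875, 24.200000762939453], [409.79998779296875, 218.3000030517578]] [(54, 0.2), (28, 0.29), (80, 0.23), (49, 0.29)]
b3 [[103.0999984741211, 238.39999389648438], [84.0, 70.5999984741211], [262.79998779296875, 76.0999984741211], [259.20001220703125, 246.89999389648438]] [(62, 0.21), (79, 0.21), (77, 0.22), (52, 0.27)]
corner 0 [0.5082 0.1325 0.0532] err px 0.03
corner 1 [0.6708 0.0939 0.0511] err px 1.14
corner 2 [ 0.6377 -0.0702  0.0686] err px 6.64
corner 3 [ 0.4688 -0.0306  0.0622] err px 0.08
sides [0.167, 0.1684, 0.1735, 0.168]
centre [0.5714 0.0314 0.0588] yaw -0.2315 -0.2181 slope x(dz/dx) 0.0126 slope y -0.0793 twist mm 8.48
[-0.42349884  0.45241617  0.27847475  1.83443686 -0.15596623  0.87635786
 -1.84622274]
```

The back edge in b1 mis-locked again. I'll predict the corners with the current slope estimates and narrow the edge search.

```bash
python3 - <<'E'
s=open("h.py").read()
s=s.replace("def corners(n,S):","SL=[0,0];WIN=6\ndef corners(n,S):").replace("sc2w(S,(*p,58))) for p in PL])","sc2w(S,(p[0]-12*SL[0],p[1]-12*SL[1],58+SL[0]*p[0]+SL[1]*p[1]))) for p in PL])").replace("np.arange(-14,14,.25)","np.arange(-WIN,WIN,.25)")
open("h.py","w").write(s)
E
python3 - <<'E'
import h
from h import *
S=(.5704,.0312,-.2375)
h.SL[:]=[.08,-.05];tilt(["v1","v2","v3"],S);print()
h.SL[:]=[0.0,-.05];tilt(["b1","b3"],S);tilt(["b1","b3","a3"],S)
E
```

```text
v1 [[306.3999938964844, 20.200000762939453], [484.70001220703125, 63.400001525878906], [424.8999938964844, 234.1999969482422], [265.20001220703125, 194.6999969482422]] [(64, 0.22), (80, 0.24), (78, 0.3), (45, 0.2)]
v2 [[210.5, 21.600000381469727], [388.70001220703125, 65.0999984741211], [338.5, 236.10000610351562], [178.89999389648438, 196.10000610351562]] [(64, 0.2), (76, 0.21), (80, 0.23), (55, 0.29)]
v3 [[114.30000305175781, 22.100000381469727], [291.3999938964844, 65.19999694824219], [251.60000610351562, 236.0], [92.69999694824219, 196.0]] [(63, 0.18), (80, 0.22), (80, 0.24), (60, 0.22)]
corner 0 [0.508  0.1326 0.0464] err px 0.17
corner 1 [0.6711 0.0938 0.0591] err px 0.13
corner 2 [ 0.6313 -0.0695  0.0682] err px 0.13
corner 3 [ 0.4678 -0.0303  0.0556] err px 0.2
sides [0.1681, 0.1684, 0.1686, 0.1681]
centre [0.5695 0.0317 0.0573] yaw -0.2343 -0.2403 slope x(dz/dx) 0.0755 slope y -0.0545 twist mm -0.2

b1 [[247.39999389648438, 210.60000610351562], [248.3000030517578, 34.20000076293945], [435.79998779296875, 38.5], [409.8999938964844, 218.10000610351562]] [(63, 0.25), (80, 0.24)
[... 719 characters left out ...]
8, 0.32)]
b3 [[103.0, 238.39999389648438], [84.19999694824219, 70.5999984741211], [262.79998779296875, 76.0], [259.20001220703125, 246.5]] [(65, 0.26), (80, 0.26), (79, 0.25), (53, 0.22)]
a3 [[87.69999694824219, 194.10000610351562], [66.19999694824219, 13.199999809265137], [251.6999969482422, 18.0], [249.89999389648438, 203.0]] [(64, 0.25), (80, 0.22), (78, 0.23), (54, 0.26)]
corner 0 [0.5085 0.1322 0.0538] err px 0.32
corner 1 [0.6717 0.0936 0.0513] err px 0.06
corner 2 [ 0.6326 -0.07    0.0614] err px 0.26
corner 3 [ 0.4687 -0.0308  0.0616] err px 0.33
sides [0.1678, 0.1686, 0.1685, 0.168]
centre [0.5704 0.0313 0.057 ] yaw -0.2335 -0.2369 slope x(dz/dx) -0.008 slope y -0.0535 twist mm 2.31
```

The geometry is now consistent (about 168 mm square, twist under 2.5 mm, residuals under 0.35 px). Slope x is about -0.008 and slope y about -0.054. Now the side knob: about 1.07 rad anticlockwise.

```bash
python3 -m creep '[[[7,-57,0],[0,0,0],-0.1],[[7,-58,0],[0,0,0],-0.1],[[7,-57,0],[0,0,0],-0.1],[[0,0,-40],[0,0,0],-0.1],[[0,0,-40],[0,0,0],-0.1]]' >/dev/null
python3 -m creep '[[[0,0,0],[0,0,0],-0.1],[[0,0,0],[0,0,0],-0.1]]'
python3 - <<'E'
from h import *
o=get_obs();M=cv2.Rodrigues(np.array(o["tool_rot"]))[0];print(o["q"].round(2),o["tcp_pos"].round(4),"x axis yaw",np.arctan2(M[1,0],M[0,0]))
take("k2");cv2.imwrite("pics/k2c.png",cv2.imread("pics/k2.png")[100:320,100:460])
E
```

```text
t: 12.42
tcp_pos: [0.5451, -0.0774, 0.1417]
tool_rot: [3.125, -0.319, 0.003]
ft_force: [-0.3, 0.8, -0.3]
opening: 0.55
[-0.08  0.58  0.25  1.87 -0.21  0.71 -1.48] [ 0.5451 -0.0774  0.1417] x axis yaw -0.20371606038176204
```

View pics/k2c.png

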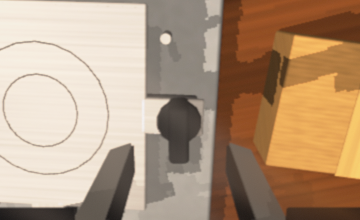

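The bar is at (179,145) in the crop, centred between the fingers (133 and 227) and vertical. Descending to z = 0.082, gripping and turning +1.07 rad.

```bash
python3 -m creep '[[[0,1,-30],[0,0,0],-0.1],[[0,0,-30],[0,0,0],-0.1],[[0,0,0],[0,0,0],-0.1],[[0,0,0],[0,0,0],1],[[0,0,0],[0,0,0],1]]' 50
python3 -m creep '[[[0,0,0],[0,0,0],1],[[0,0,0],[0,0,0],1],[[0,0,0],[0,0,0],1]]'
```

```text
t: 13.1
tcp_pos: [0.5458, -0.0755, 0.0821]
tool_rot: [3.125, -0.317, 0.005]
ft_force: [-0.2, -0.2, 1.0]
opening: 0.371
t: 13.48
tcp_pos: [0.5447, -0.0763, 0.0809]
tool_rot: [3.124, -0.318, 0.001]
ft_force: [-0.9, -2.8, 4.0]
opening: 0.143
```

```bash
python3 -m creep '[[[0,0,0],[0,0,0.16],1],[[0,0,0],[0,0,0.16],1],[[0,0,0],[0,0,0.16],1],[[0,0,0],[0,0,0.16],1],[[0,0,0],[0,0,0.16],1]]'
python3 -m creep '[[[0,0,0],[0,0,0.14],1],[[0,0,0],[0,0,0.13],1],[[0,0,0],[0,0,0],1],[[0,0,0],[0,0,0],1]]'
python3 -m creep '[[[0,0,0],[0,0,0],-0.1],[[0,0,0],[0,0,0],-0.1],[[0,0,20],[0,0,0],-0.1],[[0,0,60],[0,0,0],-0.1],[[0,0,60],[0,0,0],-0.1]]'
python3 - <<'E'
from h import *
o=get_obs();M=cv2.Rodrigues(np.array(o["tool_rot"]))[0];print(o["q"].round(2),o["tcp_pos"].round(4),"x axis yaw",np.arctan2(M[1,0],M[0,0]))
E
```

```text
t: 14.1
tcp_pos: [0.5448, -0.0768, 0.081]
tool_rot: [2.999, 0.93, 0.0]
ft_force: [-1.6, -3.2, 3.0]
opening: 0.146
t: 14.6
tcp_pos: [0.5449, -0.0768, 0.081]
tool_rot: [2.851, 1.315, 0.0]
ft_force: [0.1, -4.7, 5.0]
opening: 0.145
t: 15.22
tcp_pos: [0.544, -0.0741, 0.2214]
tool_rot: [-2.848, -1.321, 0.002]
ft_force: [1.5, 0.0, 0.1]
opening: 0.551
[ 0.16  0.47 -0.11  1.78  0.06  0.9  -0.68] [ 0.544  -0.0741  0.2214] x axis yaw 0.8682030886234279
```

```bash
python3 -m creep '[[[30,12,0],[0,0,0.17],-0.1],[[30,12,0],[0,0,0.17],-0.1],[[30,12,0],[0,0,0.18],-0.1],[[27,14,0],[0,0,0.18],-0.1],[[0,0,0],[0,0,0],-0.1]]' >/dev/null
python3 -m creep '[[[0,0,0],[0,0,0],-0.1],[[0,0,0],[0,0,0],-0.1]]'
python3 -c 'from h import *;take("c1")'
python3 -m creep '[[[-60,0,0],[0,0,0],-0.1],[[-60,0,0],[0,0,0],-0.1],[[-60,0,0],[0,0,0],-0.1],[[0,0,0],[0,0,0],-0.1],[[0,0,0],[0,0,0],-0.1]]' >/dev/null
python3 -m creep '[[[0,0,0],[0,0,0],-0.1]]'
python3 -c 'from h import *;take("c2")'
python3 -m creep '[[[45,-15,0],[0,0,0.17],-0.1],[[45,-15,0],[0,0,0.17],-0.1],[[45,-15,0],[0,0,0.17],-0.1],[[2,0,0],[0,0,0.17],-0.1],[[0,0,0],[0,0,0.17],-0.1]]' >/dev/null
python3 -m creep '[[[0,0,0],[0,0,0.17],-0.1],[[0,0,0],[0,0,0.17],-0.1],[[0,0,0],[0,0,0.18],-0.1],[[0,0,0],[0,0,0],-0.1],[[0,0,0],[0,0,0],-0.1]]'
python3 -c 'from h import *;take("c3")'
python3 -m creep '[[[0,55,0],[0,0,0],-0.1],[[0,55,0],[0,0,0],-0.1],[[0,50,0],[0,0,0],-0.1],[[0,0,0],[0,0,0],-0.1],[[0,0,0],[0,0,0],-0.1]]'
cat >> h.py <<'E'
def joint(names,S,tilt_mount=False):
    "one least-squares over all measured corners: hinge x,y,z, yaw, half side, slopes"
    O=[corners(n,S) for n in names]
    def f(p):
        x,y,z,th,hs,sx,sy=p[:7];b=p[7:]
        R=cv2.Rodrigues(np.array([0,0,th]))[0]@cv2.Rodrigues(np.array([sy,-sx,0.]))[0]
        r=[]
        for c,u,_ in O:
            if len(b):
                E=np.array(c["extrinsics"]);E[:3,:3]=E[:3,:3]@cv2.Rodrigues(np.array([b[0],b[1],b[2]]))[0];c=dict(c,extrinsics=E)
            for q,v in zip(PL,u):
                r.append(proj(c,np.array([x,y,z])+R@np.array([q[0]/85*hs,q[1]/85*hs,.012]))-v)
        r=np.concatenate(r);return np.r_[r,np.array(b)/.02*.3] if len(b) else r
    p0=[S[0],S[1],.046,S[2],.085,*SL]+([0,0,0] if tilt_mount else [])
    s=least_squares(f,p0,loss="soft_l1",x_scale=[.01]*len(p0))
    cov=np.linalg.inv(s.jac.T@s.jac)*.3**2
    print("joint",names,s.x.round(4),"rms px",np.sqrt((f(s.x)[:8*len(names)]**2).mean()).round(2),"sd slopes",np.sqrt(np.diag(cov))[5:7].round(4),[[a[0] for a in o[2]] for o in O]);return s.x
E
python3 - <<'E'
import h
from h import *
take("c4");S=(.5704,.0312,-.2375)
h.SL[:]=[-.005,0.0]
for m in(0,1):
    joint(["c1","c2"],S,m);joint(["c3","c4"],S,m);joint(["c1","c2","c3","c4"],S,m)
h.SL[:]=[.078,-.053]
for m in(0,1): joint(["v1","v2","v3"],S,m)
h.SL[:]=[-.005,-.053]
for m in(0,1): joint(["b1","b3","a3"],S,m)
E
```

```text
t: 16.1
tcp_pos: [0.6606, -0.026, 0.2206]
tool_rot: [-2.227, -2.216, 0.002]
ft_force: [-0.3, -0.1, -0.0]
opening: 0.551
t: 16.9
tcp_pos: [0.4833, -0.0253, 0.2209]
tool_rot: [2.225, 2.217, 0.003]
ft_force: [0.3, -0.0, -0.3]
opening: 0.55
t: 18.2
tcp_pos: [0.6189, -0.0703, 0.2202]
tool_rot: [-0.325, -3.124, -0.001]
ft_force: [0.5, -1.2, 0.3]
opening: 0.55
t: 18.88
tcp_pos: [0.6187, 0.089, 0.2204]
tool_rot: [0.321, 3.125, -0.002]
ft_force: [-0.7, 0.3, 0.2]
opening: 0.545
joint ['c1', 'c2'] [ 5.703e-01  3.090e-02  4.550e-02 -2.345e-01  8.410e-02 -2.000e-03
 -5.000e-04] rms px 0.15 sd slopes [0.0035 0.0034] [[64, 79, 79, 62], [62, 80, 80, 60]]
joint ['c3', 'c4'] [ 0.57    0.0309  0.0449 -0.2325  0.0842 -0.0041 -0.0105] rms px 0.87 sd slopes [0.0037 0.0043] [[68, 70, 77, 50], [66, 40, 78, 63]]
joint ['c1', 'c2', 'c3', 'c4'] [ 0.5701  0.0309  0.0452 -0.2336  0.0842 -0.0024 -0.0048] rms px 0.66 sd slopes [0.0026 0.0027] [[64, 79, 79, 62], [62, 80, 80, 60], [68, 70, 77, 50], [66, 40, 78, 63]]
joint ['c1', 'c2'] [ 5.707e-01  3.110e-02  4.550e-02 -2.343e-01  8.410e-02 -4.000e-04
  4.000e-04  6.
[... 649 characters left out ...]
] rms px 0.2 sd slopes [0.0031 0.0031] [[64, 78, 80, 54], [64, 78, 79, 56], [63, 79, 80, 60]]
joint ['v1', 'v2', 'v3'] [ 0.5695  0.0313  0.0453 -0.2367  0.0842  0.075  -0.0569  0.0014  0.0019
  0.0009] rms px 0.2 sd slopes [0.0074 0.0195] [[64, 78, 80, 54], [64, 78, 79, 56], [63, 79, 80, 60]]
joint ['b1', 'b3', 'a3'] [ 0.5701  0.0307  0.0451 -0.2352  0.0842 -0.0076 -0.0569] rms px 0.14 sd slopes [0.0028 0.0027] [[62, 80, 78, 69], [63, 78, 80, 57], [67, 79, 80, 56]]
joint ['b1', 'b3', 'a3'] [ 5.699e-01  3.090e-02  4.510e-02 -2.353e-01  8.420e-02 -8.300e-03
 -5.640e-02 -7.000e-04  4.000e-04 -0.000e+00] rms px 0.14 sd slopes [0.009  0.0055] [[62, 80, 78, 69], [63, 78, 80, 57], [67, 79, 80, 56]]
```

c1 and c2 fit well (0.15 px) and say level to within 0.002. c4's back edge is poorly found (40 points), so I'll narrow the window and redo it.

Run:
```python
import h
from h import *
S=(.5701,.0309,-.2355);h.SL[:]=[-.004,-.0025]
h.PL=PL*84.2/85
import builtins
for w in(3,4,5):
    h.WIN=w
    print(w)
    joint(["c3"],S);joint(["c4"],S);joint(["c3","c4"],S);joint(["c1","c2","c3"],S);joint(["c1","c2","c3","c4"],S)
```

```text
3
joint ['c3'] [ 5.542e-01 -1.100e-02  2.148e-01 -2.369e-01  4.270e-02  4.700e-03
 -1.000e-04] rms px 0.07 sd slopes [0.0083 0.0057] [[61, 73, 79, 58]]
joint ['c4'] [ 0.5956 -0.0263 -0.2199 -0.228   0.1508  0.019  -0.0475] rms px 0.63 sd slopes [0.0063 0.0064] [[67, 55, 77, 73]]
joint ['c3', 'c4'] [ 0.5701  0.0309  0.0448 -0.2336  0.0851 -0.0024 -0.0136] rms px 0.81 sd slopes [0.0037 0.0043] [[61, 73, 79, 58], [67, 55, 77, 73]]
joint ['c1', 'c2', 'c3'] [ 5.702e-01  3.080e-02  4.500e-02 -2.355e-01  8.500e-02  2.000e-04
 -2.100e-03] rms px 0.23 sd slopes [0.0029 0.0029] [[64, 78, 80, 70], [66, 79, 78, 71], [61, 73, 79, 58]]
joint ['c1', 'c2', 'c3', 'c4'] [ 0.5702  0.0308  0.045  -0.2344  0.085  -0.0012 -0.0065] rms px 0.63 sd slopes [0.0026 0.0027] [[64, 78, 80, 70], [66, 79, 78, 71], [61, 73, 79, 58], [67, 55, 77, 73]]
4
joint ['c3'] [ 5.449e-01 -3.580e-02  3.155e-01 -2.360e-01  1.780e-02  2.000e-04
  2.100e-03] rms px 0.16 sd slopes [0.007  0.0057] [[61, 73, 79, 54]]
joint ['c4'] [ 1.1512 -1.302  -6.0571 -0.2287  1.6055  0.018  -0.0282] rms px 0.66 sd slopes [0.0078 0.0086] [[67, 37,
[... 893 characters left out ...]
] rms px 0.81 sd slopes [0.0037 0.0043] [[61, 73, 79, 53], [67, 37, 77, 72]]
joint ['c1', 'c2', 'c3'] [ 0.5702  0.0308  0.0451 -0.2353  0.085  -0.0011 -0.0012] rms px 0.24 sd slopes [0.0029 0.0029] [[67, 78, 80, 64], [66, 79, 78, 60], [61, 73, 79, 53]]
joint ['c1', 'c2', 'c3', 'c4'] [ 0.5702  0.0308  0.0452 -0.2345  0.085  -0.0013 -0.0039] rms px 0.61 sd slopes [0.0026 0.0026] [[67, 78, 80, 64], [66, 79, 78, 60], [61, 73, 79, 53], [67, 37, 77, 72]]h.py:87: RuntimeWarning: invalid value encountered in sqrt
  print("joint",names,s.x.round(4),"rms px",np.sqrt((f(s.x)[:8*len(names)]**2).mean()).round(2),"sd slopes",np.sqrt(np.diag(cov))[5:7].round(4),[[a[0] for a in o[2]] for o in O]);return s.x
```

c1–c3 give slopes of (-0.001, -0.0015), well within noise. I'll take one more independent check at yaw -0.2, on the way to the lever.

```bash
python3 -m creep '[[[-19,-30,0],[0,0,-0.17],-0.1],[[-19,-30,0],[0,0,-0.17],-0.1],[[-19,-30,0],[0,0,-0.17],-0.1],[[-19,-30,0],[0,0,-0.18],-0.1],[[-19,-30,0],[0,0,-0.18],-0.1]]' >/dev/null
python3 -m creep '[[[0,0,0],[0,0,-0.18],-0.1],[[0,0,0],[0,0,-0.18],-0.1],[[0,0,0],[0,0,-0.18],-0.1],[[0,0,0],[0,0,-0.18],-0.1],[[0,0,0],[0,0,-0.18],-0.1]]' >/dev/null
python3 -m creep '[[[0,0,0],[0,0,-0.18],-0.1],[[0,0,0],[0,0,-0.18],-0.1],[[0,0,0],[0,0,-0.18],-0.1],[[0,0,0],[0,0,-0.18],-0.1],[[0,0,0],[0,0,-0.18],-0.1]]' >/dev/null
python3 -m creep '[[[0,0,0],[0,0,-0.18],-0.1],[[0,0,0],[0,0,-0.18],-0.1],[[0,0,0],[0,0,-0.09],-0.1],[[0,0,0],[0,0,0],-0.1],[[0,0,0],[0,0,0],-0.1]]'
python3 -c 'from h import *;take("d1")'
python3 -m creep '[[[0,55,0],[0,0,0],-0.1],[[0,55,0],[0,0,0],-0.1],[[0,50,0],[0,0,0],-0.1],[[0,0,0],[0,0,0],-0.1],[[0,0,0],[0,0,0],-0.1]]'
python3 -m creep '[[[0,0,0],[0,0,0],-0.1]]' >/dev/null
python3 - <<'E'
import h
from h import *
take("d2")
S=(.5701,.0309,-.2355);h.SL[:]=[-.004,-.0025];h.PL=PL*84.2/85
for w in(4,6):
    h.WIN=w;joint(["d1","d2"],S);joint(["c1","c2","d1","d2"],S);joint(["c1","c2","c3","d1","d2"],S,1)
E
```

```text
t: 21.42
tcp_pos: [0.5235, -0.0611, 0.2205]
tool_rot: [3.128, -0.286, 0.0]
ft_force: [0.3, 0.5, -0.4]
opening: 0.552
t: 22.1
tcp_pos: [0.5236, 0.0988, 0.2204]
tool_rot: [3.128, -0.286, -0.0]
ft_force: [0.1, 0.1, 0.2]
opening: 0.551
joint ['d1', 'd2'] [ 0.5701  0.0309  0.045  -0.2342  0.085  -0.0034 -0.0062] rms px 0.15 sd slopes [0.0036 0.0037] [[71, 79, 76, 58], [64, 80, 75, 61]]
joint ['c1', 'c2', 'd1', 'd2'] [ 0.5702  0.0309  0.0453 -0.2347  0.085  -0.0021 -0.0035] rms px 0.19 sd slopes [0.0025 0.0025] [[67, 78, 80, 67], [66, 79, 78, 68], [71, 79, 76, 58], [64, 80, 75, 61]]
joint ['c1', 'c2', 'c3', 'd1', 'd2'] [ 5.702e-01  3.080e-02  4.510e-02 -2.359e-01  8.500e-02 -2.100e-03
 -3.100e-03 -1.000e-04  2.000e-04 -1.000e-03] rms px 0.21 sd slopes [0.0023 0.0023] [[67, 78, 80, 67], [66, 79, 78, 68], [61, 73, 79, 54], [71, 79, 76, 58], [64, 80, 75, 61]]
joint ['d1', 'd2'] [ 0.5702  0.0309  0.045  -0.2346  0.085  -0.0029 -0.008 ] rms px 0.17 sd slopes [0.0036 0.0037] [[71, 79, 76, 53], [64, 80, 75, 56]]
joint ['c1', 'c2', 'd1', 'd2'] [ 0.5702  0.0309  0.0453 -0.2349  0.085  -0.002  -0.0046] rms px 0.2 sd slopes [0.0025 0.0026] [[67, 78, 80, 62], [66, 79, 78, 54], [71, 79, 76, 53], [64, 80, 75, 56]]
joint ['c1', 'c2', 'c3', 'd1', 'd2'] [ 5.702e-01  3.080e-02  4.510e-02 -2.358e-01  8.500e-02 -2.000e-03
 -3.600e-03 -1.000e-04  2.000e-04 -8.000e-04] rms px 0.22 sd slopes [0.0023 0.0023] [[67, 78, 80, 62], [66, 79, 78, 54], [61, 73, 79, 51], [71, 79, 76, 53], [64, 80, 75, 56]]
```

All views agree on about (-0.002, -0.0035). The side axis deserves a small trim of +0.07 rad, which costs about 3 s. I'll regrasp the bar at yaw 0.868.

```bash
python3 -m creep '[[[7,-58,0],[0,0,0.175],-0.1],[[7,-58,0],[0,0,0.175],-0.1],[[7,-59,0],[0,0,0.175],-0.1],[[0,0,0],[0,0,0.175],-0.1],[[0,0,0],[0,0,0.175],-0.1]]' >/dev/null
python3 -m creep '[[[0,0,-40],[0,0,0.175],-0.1],[[0,0,-40],[0,0,0],-0.1],[[0,0,0],[0,0,0],-0.1],[[0,0,0],[0,0,0],-0.1]]'
python3 - <<'E'
from h import *
o=get_obs();M=cv2.Rodrigues(np.array(o["tool_rot"]))[0];print(o["q"].round(2),o["tcp_pos"].round(4),"x axis yaw",np.arctan2(M[1,0],M[0,0]))
E
```

```text
t: 23.4
tcp_pos: [0.5454, -0.076, 0.1416]
tool_rot: [2.85, 1.319, 0.002]
ft_force: [-0.8, -0.3, 0.5]
opening: 0.55
[ 0.16  0.57 -0.11  1.86  0.09  0.71 -0.71] [ 0.5454 -0.076   0.1416] x axis yaw 0.8665803466694185
```

```bash
python3 -m creep '[[[-0.5,0,-30],[0,0,0],-0.1],[[0,0,-30],[0,0,0],-0.1],[[0,0,0],[0,0,0],-0.1],[[0,0,0],[0,0,0],1],[[0,0,0],[0,0,0],1]]' 50
python3 -m creep '[[[0,0,0],[0,0,0],1],[[0,0,0],[0,0,0],1],[[0,0,0],[0,0,0],1]]'
python3 -m creep '[[[0,0,0],[0,0,0.07],1],[[0,0,0],[0,0,0],1],[[0,0,0],[0,0,0],1],[[0,0,0],[0,0,0],-0.1],[[0,0,0],[0,0,0],-0.1]]'
python3 -m creep '[[[0,0,20],[0,0,0],-0.1],[[0,0,60],[0,0,0],-0.1],[[0,0,60],[0,0,0],-0.1],[[0,0,0],[0,0,0],-0.1]]'
python3 - <<'E'
from h import *
o=get_obs();M=cv2.Rodrigues(np.array(o["tool_rot"]))[0];print(o["tcp_pos"].round(4),"x axis yaw",np.arctan2(M[1,0],M[0,0]))
E
```

```text
t: 24.02
tcp_pos: [0.5454, -0.0754, 0.0822]
tool_rot: [2.849, 1.32, 0.004]
ft_force: [0.2, 0.8, 0.3]
opening: 0.374
t: 24.4
tcp_pos: [0.5454, -0.0762, 0.0811]
tool_rot: [2.849, 1.319, 0.003]
ft_force: [2.9, -2.0, 2.8]
opening: 0.148
t: 25.02
tcp_pos: [0.5424, -0.0742, 0.0798]
tool_rot: [-2.8, -1.419, 0.004]
ft_force: [0.0, -0.1, -0.3]
opening: 0.323
t: 25.52
tcp_pos: [0.5464, -0.0746, 0.2245]
tool_rot: [2.799, 1.419, 0.011]
ft_force: [0.4, -0.3, -0.5]
opening: 0.552
[ 0.5464 -0.0746  0.2245] x axis yaw 0.9381159204351679
```

```bash
python3 -m creep '[[[30,12,0],[0,0,0.16],-0.1],[[30,12,0],[0,0,0.16],-0.1],[[30,12,0],[0,0,0.16],-0.1],[[26,14,0],[0,0,0.16],-0.1],[[0,0,0],[0,0,0],-0.1]]' >/dev/null
python3 -m creep '[[[0,0,0],[0,0,0],-0.1],[[0,0,0],[0,0,0],-0.1]]' >/dev/null
python3 -c 'from h import *;take("e1")'
python3 -m creep '[[[-60,0,0],[0,0,0],-0.1],[[-60,0,0],[0,0,0],-0.1],[[-60,0,0],[0,0,0],-0.1],[[0,0,0],[0,0,0],-0.1],[[0,0,0],[0,0,0],-0.1]]' >/dev/null
python3 -m creep '[[[0,0,0],[0,0,0],-0.1]]'
python3 -c 'from h import *;take("e2")'
python3 -m creep '[[[20,-18,0],[0,0,-0.18],-0.1],[[20,-18,0],[0,0,-0.18],-0.1],[[0,0,0],[0,0,-0.18],-0.1],[[0,0,0],[0,0,-0.18],-0.1],[[0,0,0],[0,0,-0.18],-0.1]]' >/dev/null
python3 -m creep '[[[0,0,0],[0,0,-0.18],-0.1],[[0,0,0],[0,0,-0.18],-0.1],[[0,0,0],[0,0,-0.18],-0.1],[[0,0,0],[0,0,-0.18],-0.1],[[0,0,0],[0,0,-0.18],-0.1]]' >/dev/null
python3 -m creep '[[[0,0,0],[0,0,0],-0.1],[[0,0,0],[0,0,0],-0.1],[[0,0,0],[0,0,0],-0.1]]' >/dev/null
python3 -c 'from h import *;take("f1")'
python3 -m creep '[[[0,55,0],[0,0,0],-0.1],[[0,55,0],[0,0,0],-0.1],[[0,50,0],[0,0,0],-0.1],[[0,0,0],[0,0,0],-0.1],[[0,0,0],[0,0,0],-0.1]]' >/dev/null
python3 -m creep '[[[0,0,0],[0,0,0],1]]'
python3 - <<'E'
import h
from h import *
take("f2")
S=(.5702,.0309,-.2355);h.SL[:]=[-.002,0];h.PL=PL*84.2/85
for w in(4,6):
    h.WIN=w;joint(["e1","e2"],S);joint(["f1","f2"],S);joint(["e1","e2","f1","f2"],S)
o=get_obs();M=cv2.Rodrigues(np.array(o["tool_rot"]))[0];print(o["tcp_pos"].round(4),"x axis yaw",np.arctan2(M[1,0],M[0,0]))
# lever roller: dark blob near the prediction
for n in("f1","f2"):
    c,u=post(n,S,(-95,170,115));g=cv2.imread(f"pics/{n}.png").max(2);x,y=u.round().astype(int);y0=max(y-45,0);x0=max(x-45,0);w=g[y0:y+45,x0:x+45]
    k,l,st,ce=cv2.connectedComponentsWithStats((w<60).astype(np.uint8))
    print(n,u.round(1),[(st[j,4],(ce[j]+[x0,y0]).round(1).tolist()) for j in range(1,k) if st[j,4]>80])
print(sc2w(S,(-95,170,115)),sc2w(S,(-105.6,170,63)))
E
```

```text
t: 27.2
tcp_pos: [0.4818, -0.0253, 0.2208]
tool_rot: [2.214, 2.228, 0.003]
ft_force: [0.1, -0.3, -0.3]
opening: 0.551
t: 29.68
tcp_pos: [0.5202, 0.0969, 0.2205]
tool_rot: [3.121, -0.352, 0.0]
ft_force: [-0.1, -0.2, -0.1]
opening: 0.478
joint ['e1', 'e2'] [ 5.702e-01  3.090e-02  4.550e-02 -2.346e-01  8.490e-02  1.000e-04
  2.100e-03] rms px 0.17 sd slopes [0.0035 0.0034] [[61, 80, 77, 67], [67, 80, 78, 71]]
joint ['f1', 'f2'] [ 0.57    0.0308  0.0446 -0.2337  0.0851 -0.0025 -0.0012] rms px 0.18 sd slopes [0.0036 0.0038] [[73, 78, 80, 68], [67, 75, 77, 46]]
joint ['e1', 'e2', 'f1', 'f2'] [ 0.5701  0.0308  0.0451 -0.2342  0.085  -0.0011  0.0007] rms px 0.22 sd slopes [0.0026 0.0026] [[61, 80, 77, 67], [67, 80, 78, 71], [73, 78, 80, 68], [67, 75, 77, 46]]
joint ['e1', 'e2'] [ 5.702e-01  3.090e-02  4.540e-02 -2.348e-01  8.490e-02  5.000e-04
  1.400e-03] rms px 0.19 sd slopes [0.0035 0.0034] [[61, 80, 77, 60], [67, 80, 78, 59]]
joint ['f1', 'f2'] [ 0.57    0.0308  0.0446 -0.2338  0.0851 -0.0024 -0.0015] rms px 0.2 sd slopes [0.0037 0.0038] [[73, 78, 80, 57], [67, 75, 77, 44]]
joint ['e1', 'e2', 'f1', 'f2'] [ 5.701e-01  3.080e-02  4.500e-02 -2.343e-01  8.500e-02 -8.000e-04
  1.000e-04] rms px 0.23 sd slopes [0.0026 0.0026] [[61, 80, 77, 60], [67, 80, 78, 59], [73, 78, 80, 57], [67, 75, 77, 44]]
[0.5202 0.097  0.2206] x axis yaw -0.22482369991230006
f1 [-19.9 274.1] [(np.int32(117), [2.4, 272.7])]
f2 [145.9 239. ] [(np.int32(1025), [145.7, 239.0])]
[0.51748818 0.2183739  0.115     ] [0.50718076 0.22084719 0.063     ]
```

The plate is level: joint slopes (-0.001, 0.0005) with rms 0.23 px. The roller's dark blob at (145.7,239.0) matches the predicted rest position (145.9,239.0). Going above the lever with the fingers shut.

```bash
python3 -m creep '[[[-1,40,0],[0,0,0],1],[[-1,40,0],[0,0,0],1],[[-1,41,0],[0,0,0],1],[[0,0,-40],[0,0,0],1],[[0,0,-40],[0,0,0],1]]' 20
python3 -m creep '[[[0,0,0],[0,0,0],1],[[0,0,0],[0,0,0],1],[[0,0,0],[0,0,0],1]]'
```

```text
t: 30.35
tcp_pos: [0.5178, 0.2195, 0.14]
tool_rot: [-3.122, 0.349, -0.003]
ft_force: [-0.5, -0.7, 0.1]
opening: 0.007
t: 30.72
tcp_pos: [0.5185, 0.2199, 0.1422]
tool_rot: [-3.12, 0.349, -0.004]
ft_force: [0.2, 0.6, 0.7]
opening: 0.007
```

```bash
python3 -m creep '[[[-1,-1,-14],[0,0,0],1],[[-5.5,1.3,-12],[0,0,0],1],[[-3.5,0.8,-13],[0,0,0],1],[[0,0,0],[0,0,0],1]]'
python3 -m creep '[[[-1.7,0.4,-11],[0,0,0],1],[[0,0,0],[0,0,0],1],[[0,0,0],[0,0,0],1]]'
```

```text
t: 31.22
tcp_pos: [0.5051, 0.2217, 0.1004]
tool_rot: [3.122, -0.346, -0.005]
ft_force: [-3.3, 2.0, 5.7]
opening: 0.008
t: 31.6
tcp_pos: [0.5046, 0.2216, 0.0907]
tool_rot: [3.122, -0.348, -0.002]
ft_force: [-4.2, 3.0, 5.1]
opening: 0.006
```

```bash
python3 -m creep '[[[1,0,-8],[0,0,0],1],[[0,0,-6],[0,0,0],1],[[0,0,0],[0,0,0],1],[[0,0,0],[0,0,0],1]]'
python3 -m creep '[[[0,0,-2],[0,0,0],1],[[0,0,0],[0,0,0],1],[[0,0,0],[0,0,0],1]]'
```

```text
t: 32.1
tcp_pos: [0.5053, 0.2212, 0.0768]
tool_rot: [3.122, -0.348, -0.003]
ft_force: [-4.7, 1.7, 5.6]
opening: 0.006
t: 32.48
tcp_pos: [0.5054, 0.2212, 0.0758]
tool_rot: [3.122, -0.348, -0.003]
ft_force: [-5.4, 0.7, 13.1]
opening: 0.004
```

The force jumped from 5.6 to 13 N at z = 0.0758, against a predicted stop at 0.076. One more small press to be sure, then I'll lift along the arc.

```bash
python3 -m creep '[[[0,0,-1.5],[0,0,0],1],[[0,0,0],[0,0,0],1],[[0,0,0],[0,0,0],1]]'
python3 -m creep '[[[0,0,12],[0,0,0],1],[[2,0,14],[0,0,0],1],[[3.5,-0.8,14],[0,0,0],1],[[3,-1,14],[0,0,0],1],[[0,0,30],[0,0,0],1]]'
python3 -m creep '[[[-10,-40,50],[0,0,0],1],[[0,-40,20],[0,0,0],1],[[0,-41,0],[0,0,0],1],[[0,0,0],[0,0,0],1],[[0,0,0],[0,0,0],1]]'
python3 - <<'E'
import h
from h import *
take("g1")
S=(.5702,.0309,-.2355)
c,u=post("g1",S,(-95,170,115));g=cv2.imread("pics/g1.png").max(2);x,y=u.round().astype(int);y0=max(y-45,0);x0=max(x-45,0);w=g[y0:y+45,x0:x+45]
k,l,st,ce=cv2.connectedComponentsWithStats((w<60).astype(np.uint8))
print(u.round(1),[(st[j,4],(ce[j]+[x0,y0]).round(1).tolist()) for j in range(1,k) if st[j,4]>80])
a=snapshot("top")[:,:,::-1];b=snapshot("side")[:,:,::-1];a0=cv2.imread("pics/top0.png")
cv2.imwrite("pics/end.png",np.hstack([b[100:400,:400],cv2.imread("pics/g1.png")[:300,:400]]))
d=cv2.absdiff(a,a0).max(2)
for n,(x0,y0,x1,y1) in dict(mug=(150,155,200,202),stapler=(310,158,370,186),parcel=(362,208,445,278)).items(): print(n,(d[y0:y1,x0:x1]>40).sum())
E
```

```text
t: 32.85
tcp_pos: [0.5054, 0.2213, 0.0756]
tool_rot: [-3.122, 0.348, 0.002]
ft_force: [-8.3, 0.6, 24.9]
opening: 0.005
t: 33.48
tcp_pos: [0.5141, 0.2186, 0.1568]
tool_rot: [3.12, -0.349, -0.004]
ft_force: [0.2, 0.9, -0.5]
opening: 0.003
t: 34.1
tcp_pos: [0.5049, 0.1005, 0.2251]
tool_rot: [-3.122, 0.348, 0.001]
ft_force: [0.1, 0.6, 0.3]
opening: 0.005
[146.1 219.9] [(np.int32(1007), [146.2, 219.9])]
mug 195
stapler 0
parcel 1813
```

View pics/end.png

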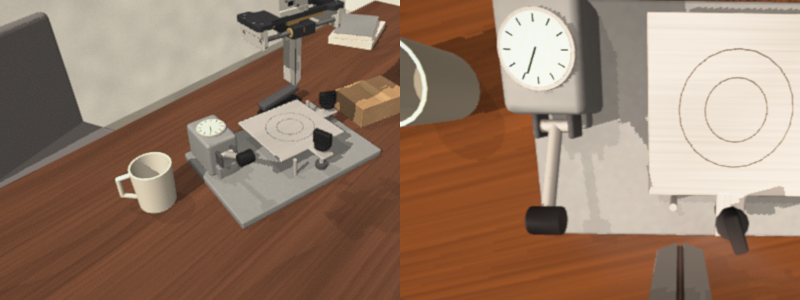

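The roller is back at its rest position, (146.2,219.9) against (146.1,219.9) predicted, and the gripper is clear. The parcel's difference in the top view may be the arm's shadow or occlusion, so I'll check the side view before handing in.

Run:
```python
from h import *
b0=cv2.imread("pics/side0.png");b=snapshot("side")[:,:,::-1]
for n,(x0,y0,x1,y1) in dict(mug=(112,248,182,315),stapler=(255,180,305,215),parcel=(330,172,415,228)).items():
    A,B=[cv2.Canny(np.ascontiguousarray(i[y0:y1,x0:x1]),60,150).astype(np.float32) for i in(b0,b)]
    print(n,"edge shift px",cv2.phaseCorrelate(A,B))
```

```text
mug edge shift px ((-0.023870490033722547, 0.02876145955325171), 1.0169577523146147)
stapler edge shift px ((0.40079640792363236, 0.4395173724238113), 0.5217687931325701)
parcel edge shift px ((-0.04747780093265419, -0.17160381900023225), 0.5036010320098312)
```

Nothing has shifted. Handing in.

```bash
python3 -c 'from cell import *;print(job_done())'
```

```text
the job is handed in; nothing more can be done
None
```

The scale is levelled and zeroed, and I handed the job in at about 34 s of the 61 s allowed.

**What I did**
- **Front knob:** turned 1.60 rad clockwise. My first grip closed on the disc's rim, so I opened, raised the gripper 7 mm and gripped the bar.
- **Side knob:** turned 1.07 rad anticlockwise, then trimmed by a further 0.07 rad.
- **Lever:** pressed with the fingers shut until it hit its stop. The downward force jumped from about 6 N to 13 N, then reached 25 N, at 76 mm, which is where the stop should be. I then lifted clear and it sprang back.

**Last checks**
- **Level:** measured from four wrist views just before the press, the plate's tilt was about -0.001 rad in x and 0.0005 rad in y, with an uncertainty of about 0.003 rad. I did not measure it again after the press.
- **Lever:** the roller is back at its rest position to within 0.1 px, and the gripper is clear of everything.
- **Mug, stapler and parcel:** the side view shows shifts of under 0.6 px. In the top view, the before-and-after difference around the parcel was large and around the mug small. I put that down to the arm and its shadow, since the side view disagrees.

**Checks that failed along the way:** some edge fits locked on to the wrong edge (v2, b1, c4). I refitted the first two with a tighter search and left c4 out of the final estimate. The top of one index post could not be measured, but the other came out at 58.3 mm against the true 58 mm.

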